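Find the candle socket by feel, then hold the holder socket-up

TASK

The terracotta candle holder lying on the plywood ware board has its blind candle socket in one end and only a shallow foot recess in the other, and the two ends look alike. Find the socket by feel and make sure it is clear: set the holder's end straight down over the upright wooden dowel, which slides well into the socket but stops at once in the foot. Then turn the holder over and finish holding it in the gripper, still and upright with its socket up, over the ware board and at least a hand's breadth above it, ready for its brass cup; do not disturb the bowl, the dish of brass cups or the white dome.

Things in the scene. Friction and masses are not known exactly. Their poses are not given: they have to be found in the camera images.
- holder: square terracotta-coloured candle holder with a white band near each end, 70 mm long, 46 x 46 mm in section, about 0.22 kg; starts lying on its side on the ware board, socket end pointing left, right or away from the robot, never towards it by more than 20 degrees. Origin: centre of the block. Its x axis runs along its length, out of the socket end (+35 mm); foot end at -35 mm
- socket (a point): centre of the mouth of the socket, a round blind hole 26 mm wide and 28 mm deep, centred in the holder's +x end; axes as the holder's
- foot (a point): centre of the holder's foot end (-x), which has a round recess 26 mm wide and only 5 mm deep; axes as the holder's
- ware_board: plywood board 260 mm (its x) by 300 mm (its y), 12 mm thick, fixed on the bench, to the left or the right. Origin: the centre of its underside, on the bench top (z = 0)
- gauge: sizing dowel, fixed to the bench: upright wooden dowel 21 mm thick on a round base 96 mm wide and 16 mm high; the whole is 72 mm high and the top 10 mm of the dowel taper to a flat 12 mm tip. Origin: the centre of the base's underside, on the bench top
- dowel_tip (a point): centre of the dowel's tip, 72 mm above the bench
- bowl: bystander: terracotta bowl, 110 mm wide, 50 mm high; origin at the centre of its underside
- cup_dish: bystander: flat white dish, 100 mm wide, with three small brass candle cups, 24 mm high in all; origin at the centre of its underside
- dome: bystander: white ceramic dome, 52 mm wide, 57 mm high; origin at the centre of its underside
Things that resemble listed ones, but are neither listed nor needed, are in the scene too. There is more than one size of the holder; the job needs the smallest. Leave any turquoise look-alike of the gauge alone.

How it is judged:
By the outcome, as a careful person would: the job done as asked, in the order asked, and still so for the second after the job is handed in, while the arm keeps its last pose, push and grip.
It also fails if it takes over 64 s, if anything falls off the work surface, if the arm or the gripper's body presses on something with over 40 N, if the wrist force passes 120 N, or if a joint passes its speed limit or range.

ROBOT

A 7-joint arm with a two-finger parallel gripper is mounted at the origin on the work surface. World frame = base frame: x ahead of the robot, y to its left, z up, the work surface at z = 0. Lengths are in mm, angles in degrees, forces in N, time in s.
With the tool pointing down it reaches from about 425 to 925 mm from the base axis. Payload 6.8 kg.
Tool frame: the origin (TCP) lies between the finger pads; the fingertips stand 14 mm ahead of it and the grasp point (between the pads) lies 5 mm behind it; z points along the fingers, y is the line along which they close (so a half turn about z gives the same grasp; the last joint's range is limited). The gripper opens to 85 mm and grips with 20 to 120 N. Pads are 22 mm wide; open, the fingers measure 114 mm over their backs; the gripper's body (76 mm by 85 mm) begins 54 mm behind the grasp point. The pads swing forward as they close: fully open they stand 13 mm farther back than shut.
Start: joints at [-73.23, 27.33, 1.283, 89.118, -0.659, 63.558, -4.761], TCP at [263.353, 621.524, 245.308] pointing down, gripper open.
Joint ranges: [-169.35, 169.35], [-19.33, 120.38], [-80.79, 83.38], [13.8, 139.57], [-78.32, 258.32], [9.67, 109.79], [-169.56, 169.56]. Speed limits (degrees/s): [136.94, 136.94, 180, 180, 180, 180, 180].

INTERFACE

Orientations are given as a 3x3 rotation matrix whose columns are the frame's x, y, z axes.
In Python, from bench import manip gives the robot as it stands.
- The arm moves only by the tool move_arm, never from a script. Its argument "increments" is a list of rows, each an object of numbers: "tx", "ty", "tz": the shift along the tool's x, y, z in units of 30 mm (1.0 is 30 mm); "ax", "ay", "az": the turn, a rotation vector about the tool's x, y, z in units of 5 degrees (1.0 is 5 degrees). A call has 1 to 8 rows; each row shifts and turns the commanded pose from where the row before left it, along the tool's axes as they then stand; what a row does not reach is not made up. A row lasts 1/12 s, in which the tool goes at most 41.7 mm and 7.16 degrees, less where a joint would pass 70% of its speed; a pose out of reach is approached as far as the arm can. A call is refused whole if a number of a shift passes 1 or a number of a turn 1, either way. A call with a gripper value outside its range is refused whole. "claw" is the opening, from 0 (shut) to 1 (fully open), set as the call begins (left out, the last holds). The fingers move at their own pace and stop on an object; "force" is the grip in N (left out, the last holds). Time passes only in rows, so rows that do not move let the fingers close. It gives the time, the measured TCP pose, the force, the opening and the grip force at its end, in the units of the state.
- manip.observe(): the state, without advancing time (a new reading comes with each control period).
- manip.camera(name): name is "scene" or "top" or "wrist"; returns (picture, depth): 384x512x3 uint8, red, green, blue; 384x512 float32, mm along the optical axis (not along the pixel's ray), 0 where there is no reading.
- manip.camera_model(name): a dict with "intrinsics" (3x3 intrinsics, pixels), "dist_coeffs" ([k1, k2, p1, p2, k3] as OpenCV has them; the pictures are not rectified), "extrinsics" (4x4, takes a point from world to camera coordinates). Camera axes: x right, y down, z forward; pixel columns grow to the right and rows downward; lengths in mm; the calibration is good to about 2 mm. A picture is of the moment at which its call begins: read the wrist's pose just before it. camera_model takes no time and is no camera call; for the wrist camera it gives the pose at the moment of the call.
- manip.finish_job(): hands the job in; it is judged then, once.
The state is a dict: "time": time; "q": joint angles; "qd": joint speeds; "tau": joint torques, N m; "ee_pos": TCP position; "tcp_rot": TCP orientation; "contact_force": force on the tool from outside, world axes, zero at the start; "wrist_torque": the same for the moment, N m; "gripper_width": finger opening in mm; "grip_force": force on a finger pad.
Only numpy, scipy, OpenCV 4.12 (cv2) and the standard library are available. Lean on these libraries where they do the work, as an engineer would, in place of code of your own. Each camera call takes 0.05 s, during which the arm holds its last target. There are 200 camera calls.

## Working session

There is one attempt and no reset: what is moved stays moved. The work goes in short steps, Python scripts to look and compute and a tool call to move; the robot and the scene stay as the last step left them, time stands still between calls to the robot, and variables do not carry over. Pictures are saved under pics/ and viewed, at most 10 in all, crops included, and the job is handed in when it is done.

Besides the shell and the picture viewer there is one more tool, called after "Call:" as a command line: name --argument value ..., lists and objects as JSON in quotes. move_arm: Moves the arm, as the interface text tells. Its arguments: {"type":"object","properties":{"increments":{"type":"array"},"claw":{"type":"number"},"force":{"type":"number"}},"required":["increments"]}

```bash
mkdir -p pics; ls; cat > h.py <<'E'
import numpy as np, cv2
from bench import manip
def ray(name,uv,m=None):
    m=m or manip.camera_model(name); K=np.array(m["intrinsics"]);E=np.array(m["extrinsics"])
    p=cv2.undistortPoints(np.array(uv,float).reshape(-1,1,2),K,np.array(m["dist_coeffs"])).reshape(-1,2)
    R=E[:3,:3];c=-R.T@E[:3,3]
    return c,np.c_[p,np.ones(len(p))]@R
def onplane(name,uv,z,m=None):
    c,d=ray(name,uv,m); return c+d*((z-c[2])/d[:,2])[:,None]
def cloud(name,depth,uv,m=None):
    c,d=ray(name,uv,m); uv=np.array(uv,int).reshape(-1,2); return c+d*depth[uv[:,1],uv[:,0]][:,None]
E
python3 - <<'E'
from h import *
a,da=manip.camera("scene");b,db=manip.camera("top")
np.savez("s0.npz",a=a,da=da,b=b,db=db)
cv2.imwrite("pics/scene0.png",cv2.resize(a[:,:,::-1],(800,600)));cv2.imwrite("pics/top0.png",cv2.resize(b[:,:,::-1],(800,600)))
s=manip.observe();print(s["time"],s["tcp_rot"])
E
```

```text
pics
0.1 [[-9.20764075e-01  3.90119494e-01 -5.45603705e-04]
 [ 3.90119856e-01  9.20762681e-01 -1.60705005e-03]
 [-1.24570023e-04 -1.69256479e-03 -9.99998560e-01]]
```

View pics/scene0.png

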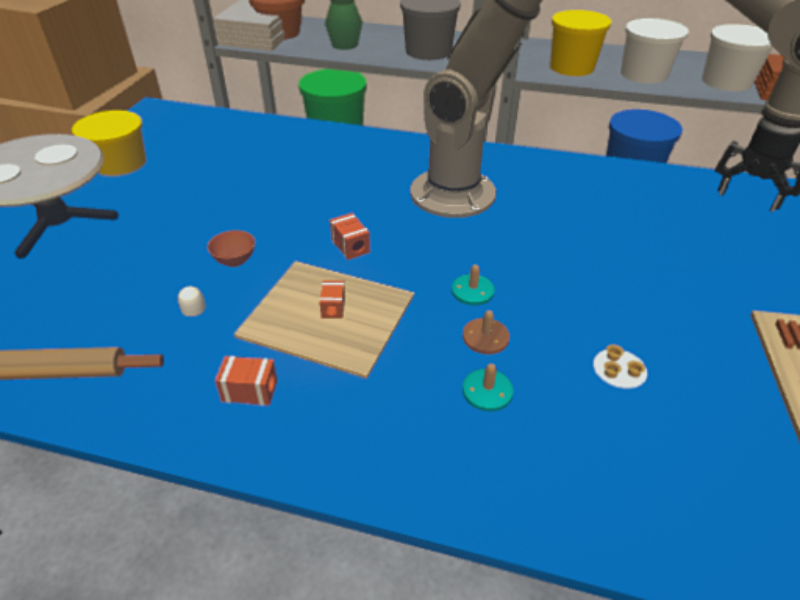

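View pics/top0.png

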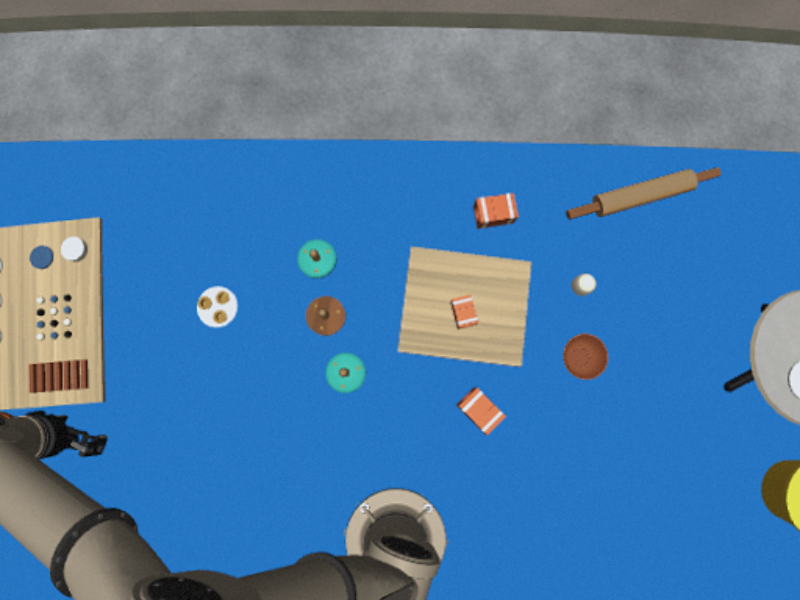

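The top view (800x600 px) shows three possible holders: (465,311) on the board, (496,210) larger, and (482,411) larger and off the board. There are three possible gauges: brown at (325,315), and turquoise at (317,258) and (345,373). I choose the holder on the board and the brown gauge. The bowl is at (586,356), the dome at (585,284) and the dish at (217,306).

```bash
python3 - <<'E'
from h import *
z=np.load("s0.npz");a,da,b,db=z["a"],z["da"],z["b"],z["db"]
s=512/800
def at(name,d,u,v):
    p=np.array([[u*s,v*s]]); return cloud(name,d,p)[0].round(1)
for n,(u,v) in dict(holder=(465,311),big1=(496,210),big2=(482,411),gauge_tip=(325,315),base=(335,322),board1=(430,340),bowl=(586,356),dome=(585,284),dish=(217,306),tq1=(317,258),tq2=(345,373)).items(): print(n,at("top",db,u,v))
print("boardcorners",onplane("top",np.array([(410,247),(531,262),(521,366),(398,351)])*s,12).round(0).tolist())
# holder mask: by colour or white near it
for name,im,d,c in(("top",b,db,(465,311)),("scene",a,da,(332,299))):
    hsv=cv2.cvtColor(im,cv2.COLOR_RGB2HSV)
    u,v=int(c[0]*s),int(c[1]*s)
    R=26; ys,xs=np.mgrid[v-R:v+R,u-R:u+R]; uv=np.c_[xs.ravel(),ys.ravel()]
    P=cloud(name,d,uv); k=(P[:,2]>28)&(P[:,2]<90)
    q=P[k]; print(name,k.sum(),"median z",np.median(q[:,2]), np.percentile(q[:,2],[5,50,95]).round(1))
    t=k&(abs(P[:,2]-58)<5)
    r=cv2.minAreaRect(P[t][:,:2].astype(np.float32)); print("top face rect",r)
c=onplane("top",np.array([[465*s,311*s]]),58);print(c)
crop=b[160:240,170:370];cv2.imwrite("pics/crop0.png",cv2.cvtColor(cv2.resize(crop,(800,320),interpolation=cv2.INTER_CUBIC),cv2.COLOR_RGB2BGR))
# gauge tip by depth, both views
for name,d,c in(("top",db,(325,315)),("scene",da,(487,325))):
    u,v=int(c[0]*s),int(c[1]*s);R=18;ys,xs=np.mgrid[v-R:v+R,u-R:u+R];P=cloud(name,d,np.c_[xs.ravel(),ys.ravel()])
    q=P[(P[:,2]>66)&(P[:,2]<80)];print(name,len(q),q.mean(0).round(1),q[:,2].max())
    q=P[(P[:,2]>12)&(P[:,2]<20)];print(" base",len(q),cv2.minEnclosingCircle(q[:,:2].astype(np.float32)),np.median(q[:,2]))
m=manip.camera_model("wrist");E=np.array(m["extrinsics"]);o=manip.observe()
T=np.eye(4);T[:3,:3]=o["tcp_rot"];T[:3,3]=o["ee_pos"];print("tcp->cam",(E@T).round(2).tolist(),m["intrinsics"])
E
```

```text
holder [ 529.1 -158.1   59.1]
big1 [ 773.7 -234.4   62.2]
big2 [ 298.6 -196.1   58.9]
gauge_tip [515.6 167.7  66.5]
base [504.4 149.4  17.6]
board1 [463.8 -79.2  11.3]
bowl [ 427.9 -461.1    4.2]
dome [ 596.8 -446.4   57.2]
dish [541.4 440.1   7.1]
tq1 [653.9 192.8  49. ]
tq2 [382.6 117.9  73.2]
boardcorners [[692.0, -30.0, 12.0], [658.0, -328.0, 12.0], [403.0, -298.0, 12.0], [437.0, -2.0, 12.0]]
top 263 median z 58.73806292842073 [43.4 58.7 62.9]
top face rect ((531.6728515625, -157.66998291015625), (69.94537353515625, 46.52457809448242), 14.833191871643066)
scene 277 median z 57.32159934178742 [32.3 57.3 60.9]
top face rect ((531.091796875, -158.25970458984375), (77.03026580810547, 45.67327117919922), 14.725542068481445)
[[ 529.20284402 -158.18852642   58.        ]]
top 20 [522.1 173.4  70.8] 75.24613500481155
 base 378 ((523.2227783203125, 174.35269165039062), 47.632328033447266) 15.935604428338479
scene 20 [526.6 173.   70.1] 73.7318736751073
 base 386 ((494.45098876953125, 155.9005126953125), 81.87691497802734) 15.523427190659675
tcp->cam [[0.0, 1.0, -0.0, -1.23], [-0.96, 0.0, -0.28, 32.12], [-0.28, 0.0, 0.96, 144.41], [0.0, 0.0, 0.0, 1.0]] [[345.10603261   0.         248.99746704]
 [  0.         345.10603261 191.5863393 ]
 [  0.           0.           1.        ]]
```

View pics/crop0.png

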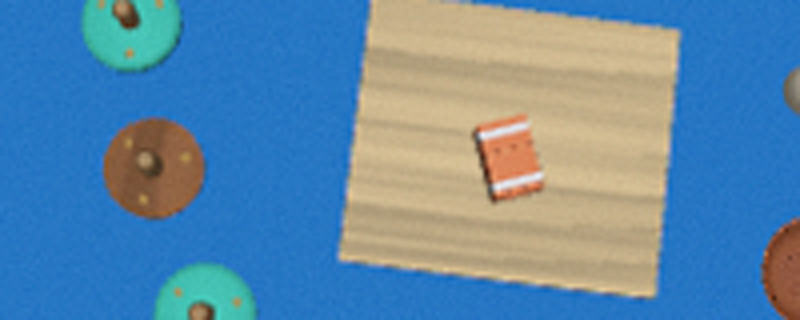

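The crop confirms the choice. The smallest holder is on the plywood with its top face centred at (531,-158), z≈58, and its long axis 14.8° from +x. The brown gauge is at (523,174). I'll set off towards the holder, tilting on the way so I can fit the arm's kinematics from the logged joints.

Call:
move_arm --increments '[{"tx": -0.6,"ty": -0.7},{"tx": -0.6,"ty": -0.7},{"tx": -0.6,"ty": -0.7},{"tx": -0.6,"ty": -0.7},{"tx": -0.6,"ty": -0.7},{"tx": -0.6,"ty": -0.7},{"tx": -0.6,"ty": -0.7},{"tx": -0.6,"ty": -0.7}]' --claw 1

```text
$.increments[0]: bad value
```

```bash
cat > log.py <<'E'
from h import *
import json
o=manip.observe();open("log.jsonl","a").write(json.dumps([list(map(float,o["q"])),list(map(float,o["ee_pos"])),np.array(o["tcp_rot"]).tolist()])+"\n")
print(round(o["time"],2),"q",np.round(o["q"],1),"p",np.round(o["ee_pos"],1),"F",np.round(o["contact_force"],1),"w",o["gripper_width"],o["grip_force"]);print(np.round(o["tcp_rot"],3).tolist())
E
echo '[[-73.23, 27.33, 1.283, 89.118, -0.659, 63.558, -4.761],[263.353, 621.524, 245.308],[[-9.20764075e-01,3.90119494e-01,-5.45603705e-04],[3.90119856e-01,9.20762681e-01,-1.60705005e-03],[-1.24570023e-04,-1.69256479e-03,-9.99998560e-01]]]' > log.jsonl
python3 log.py
```

```text
0.1 q [-73.2  27.4   1.3  89.2  -0.7  63.6  -4.8] p [263.2 621.  244.4] F [-1.1 -0.4  0.6] w 85.3806650282855 0.0
[[-0.921, 0.39, -0.001], [0.39, 0.921, -0.002], [-0.0, -0.002, -1.0]]
```

Call:
move_arm --increments '[{"tx": -0.6,"ty": -0.7,"ay": 0.8},{"tx": -0.6,"ty": -0.7,"ay": 0.8},{"tx": -0.6,"ty": -0.7,"ay": 0.8},{"tx": -0.6,"ty": -0.7,"ay": 0.8},{"tx": -0.6,"ty": -0.7,"ay": 0.8}]'

```text
$.increments[0]: bad value
```

```bash
python3 log.py
```

```text
0.1 q [-73.2  27.4   1.3  89.2  -0.7  63.6  -4.8] p [263.2 621.  244.4] F [-1.1 -0.4  0.6] w 85.3806650282855 0.0
[[-0.921, 0.39, -0.001], [0.39, 0.921, -0.002], [-0.0, -0.002, -1.0]]
```

Call:
move_arm --increments '[{"ay": -0.8,"ax": 0.5},{"ay": -0.8,"ax": 0.5},{"ay": -0.8,"ax": 0.5},{"ay": -0.8,"ax": 0.5},{"ay": -0.8,"ax": 0.5}]'

```text
$.increments[0]: bad value
```

```bash
python3 log.py
```

```text
0.1 q [-73.2  27.4   1.3  89.2  -0.7  63.6  -4.8] p [263.2 621.  244.4] F [-1.1 -0.4  0.6] w 85.3806650282855 0.0
[[-0.921, 0.39, -0.001], [0.39, 0.921, -0.002], [-0.0, -0.002, -1.0]]
```

Call:
move_arm --increments '[{"tx": -0.6,"ty": -0.7,"tz": 0,"ax": 0,"ay": 0,"az": 0},{"tx": -0.6,"ty": -0.7,"tz": 0,"ax": 0,"ay": 0,"az": 0},{"tx": -0.6,"ty": -0.7,"tz": 0,"ax": 0,"ay": 0,"az": 0},{"tx": -0.6,"ty": -0.7,"tz": 0,"ax": 0,"ay": 0,"az": 0},{"tx": -0.6,"ty": -0.7,"tz": 0,"ax": 0,"ay": 0,"az": 0},{"tx": -0.6,"ty": -0.7,"tz": 0,"ax": 0,"ay": 0,"az": 0},{"tx": -0.6,"ty": -0.7,"tz": 0,"ax": 0,"ay": 0,"az": 0},{"tx": -0.6,"ty": -0.7,"tz": 0,"ax": 0,"ay": 0,"az": 0}]' --claw 1

```text
time: 0.77
ee_pos: [330.5, 409.1, 245.0]
tcp_rot: [[-0.921, 0.39, -0.0], [0.39, 0.921, -0.001], [0.0, -0.001, -1.0]]
contact_force: [0.1, 0.5, 0.1]
gripper_width: 85.4
grip_force: 0.0
```

```bash
python3 log.py
```

```text
0.77 q [-61.1  13.3   3.8 109.7  -1.   57.1  10.2] p [330.5 409.1 245. ] F [0.1 0.5 0.1] w 85.4228349363878 0.0
[[-0.921, 0.39, -0.0], [0.39, 0.921, -0.001], [0.0, -0.001, -1.0]]
```

Call:
move_arm --increments '[{"tx": -0.6,"ty": -0.7,"tz": 0,"ax": 0,"ay": 0.8,"az": 0},{"tx": -0.6,"ty": -0.7,"tz": 0,"ax": 0,"ay": 0.8,"az": 0},{"tx": -0.6,"ty": -0.7,"tz": 0,"ax": 0,"ay": 0.8,"az": 0},{"tx": -0.6,"ty": -0.7,"tz": 0,"ax": 0,"ay": 0.8,"az": 0},{"tx": -0.6,"ty": -0.7,"tz": 0,"ax": 0,"ay": 0.8,"az": 0}]'

```text
time: 1.18
ee_pos: [371.5, 278.3, 233.3]
tcp_rot: [[-0.865, 0.39, -0.316], [0.366, 0.921, 0.137], [0.345, 0.002, -0.939]]
contact_force: [0.6, 0.2, -0.4]
gripper_width: 85.2
grip_force: 0.0
```

```bash
python3 log.py
```

```text
1.18 q [-39.8  15.3   7.7 111.7 -20.3  66.3  45.2] p [371.5 278.3 233.3] F [ 0.6  0.2 -0.4] w 85.15978823964625 0.0
[[-0.865, 0.39, -0.316], [0.366, 0.921, 0.137], [0.345, 0.002, -0.939]]
```

Call:
move_arm --increments '[{"tx": 0,"ty": 0,"tz": 0,"ax": 0.5,"ay": -0.8,"az": 0},{"tx": 0,"ty": 0,"tz": 0,"ax": 0.5,"ay": -0.8,"az": 0},{"tx": 0,"ty": 0,"tz": 0,"ax": 0.5,"ay": -0.8,"az": 0},{"tx": 0,"ty": 0,"tz": 0,"ax": 0.5,"ay": -0.8,"az": 0},{"tx": 0,"ty": 0,"tz": 0,"ax": 0.5,"ay": -0.8,"az": 0}]'

```text
time: 1.6
ee_pos: [371.4, 279.2, 233.0]
tcp_rot: [[-0.935, 0.347, -0.075], [0.355, 0.913, -0.2], [-0.001, -0.213, -0.977]]
contact_force: [1.7, 0.1, -0.0]
gripper_width: 85.1
grip_force: 0.0
```

```bash
python3 log.py
```

```text
1.6 q [-54.3  14.1   7.7 111.6   3.2  65.8  21. ] p [371.4 279.2 233. ] F [ 1.7  0.1 -0. ] w 85.0923069760538 0.0
[[-0.935, 0.347, -0.075], [0.355, 0.913, -0.2], [-0.001, -0.213, -0.977]]
```

```bash
cat > kin.py <<'E'
from h import *
import json,itertools
from scipy.optimize import least_squares
from scipy.spatial.transform import Rotation as Ro
A="zyzyzyz"
def fk(q,p,s):
    q=np.radians(np.array(q))*s
    v=np.array(p[:21]).reshape(7,3); off=p[21:28]; T=np.eye(4)
    for i in range(7):
        M=np.eye(4);M[:3,:3]=Ro.from_euler(A[i],q[i]+off[i]).as_matrix();M[:3,3]=M[:3,:3]@v[i];T=T@M
    M=np.eye(4);M[:3,:3]=np.array([[1,0,0],[0,1,0],[0,0,1.]]);return T@M
def load(): return [json.loads(l) for l in open("log.jsonl")]
def fit(s,D):
    p0=np.zeros(28);p0[2]=300;p0[5]=200;p0[8]=200;p0[11]=200;p0[14]=200;p0[17]=120;p0[20]=200;p0[27]=np.pi/2
    # only physically meaningful: regularised to prior
    def r(p):
        e=list((p[:21]-p0[:21])*0.01)+list((p[21:28]-p0[21:28])*3)
        for q,x,R in D:
            T=fk(q,p,s);e+=list(T[:3,3]-x)+list(((T[:3,:3]-np.array(R))*300).ravel())
        return np.array(e)
    # try both tool yaw starts
    best=None
    for y in(-np.pi/2,0,np.pi/2,np.pi):
        p0[27]=y;f=least_squares(r,p0)
        if best is None or f.cost<best.cost:best=f
    return best
if __name__=="__main__":
    D=load();res=[]
    for t in itertools.product((1,-1),repeat=4):
        s=np.array([t[0],1,t[1],1,t[2],1,t[3]]);f=fit(s,D);res.append((f.cost,s,f.x))
    res.sort(key=lambda a:a[0]);
    for c,s,_ in res[:3]:print(c,s)
    c,s,x=res[0];np.savez("kin.npz",s=s,p=x);print(x[:21].reshape(7,3).round(0).tolist(),np.degrees(x[21:]).round(1))
    for q,P,R in D:print(np.round(fk(q,x,s)[:3,3]-P,1))
E
python3 kin.py
```

```text
Still running in the background as job /tmp/bash_jobs.1000/fe6ed21bd0db (pid 715). You'll get a notice when it ends.
```

```bash
kill -- -$(cat /tmp/bash_jobs.1000/fe6ed21bd0db/pid); export OMP_NUM_THREADS=1 OPENBLAS_NUM_THREADS=1; cat > fit1.py <<'E'
from kin import *
import time;D=load()
import sys
for s3,s5,s7 in((-1,-1,-1),(-1,-1,1),(-1,1,-1),(1,1,1)):
    t=time.time();s=np.array([-1,1,s3,1,s5,1,s7]);f=fit(s,D);print(s,f.cost,time.time()-t,flush=True)
    if f.cost<60:
        np.savez("kin.npz",s=s,p=f.x);print(f.x[:21].reshape(7,3).round(0).tolist(),np.degrees(f.x[21:]).round(1));break
E
sed -i 's/f=least_squares(r,p0)/f=least_squares(r,p0,max_nfev=40)/' kin.py; timeout 100 python3 fit1.py
```

```text
[-1  1 -1  1 -1  1 -1] 0.8501975087307755 1.1891613006591797
[[22.0, -11.0, 301.0], [-4.0, -11.0, 265.0], [-2.0, -20.0, 265.0], [8.0, -20.0, 231.0], [12.0, -0.0, 231.0], [-9.0, -0.0, 113.0], [1.0, -3.0, 193.0]] [-0.   0.1 -0.  -0.1  0.   0.  90. ]
```

```bash
cat > plan.py <<'E'
from kin import *
from scipy.spatial.transform import Slerp
K=np.load("kin.npz");S,P=K["s"],K["p"]
lo=np.array([-169.35,-19.33,-80.79,13.8,-78.32,9.67,-169.56]);hi=np.array([169.35,120.38,83.38,139.57,258.32,109.79,169.56])
def ik(x,R,q0,w=0.02):
    q0=np.clip(q0,lo+1.5,hi-1.5)
    def r(q):
        T=fk(q,P,S);return np.r_[T[:3,3]-x,((T[:3,:3]-R)*200).ravel(),w*(q-q0)]
    f=least_squares(r,q0,bounds=(lo+1,hi-1),max_nfev=30)
    return f.x,np.linalg.norm(r(f.x)[:12])
def rot(s,t): # tool with holder axis: x-column side; t=tool z dir, closing axis y = t x s normalised * sign
    y=np.cross(t,s);y/=np.linalg.norm(y);return y
def toolR(s,t,sg):
    y=sg*rot(s,t);return np.c_[np.cross(y,t),y,t]
def path(pA,RA,pB,RB,q,n=10):
    sl=Slerp([0,1],Ro.from_matrix([RA,RB]));err=0;m=99
    for k in np.linspace(0,1,n+1)[1:]:
        q,e=ik(pA+(pB-pA)*k,sl(k).as_matrix(),q,.05);err=max(err,e);m=min(m,(q-lo).min(),(hi-q).min())
    return q,err,m
a=np.radians(14.8);s0=np.array([np.cos(a),np.sin(a),0]);d=np.array([0,0,-1.]);up=-d
def tooldir(az,el): az,el=np.radians([az,el]);return np.array([np.cos(el)*np.cos(az),np.cos(el)*np.sin(az),np.sin(el)])
E
cat > p1.py <<'E'
from plan import *
q0=np.array(load()[-1][0]);x0=np.array(load()[-1][1]);R0=np.array(load()[-1][2])
G=np.array([523,174.]);out=[]
for th in(60,75):
  c,si=np.cos(np.radians(th)),np.sin(np.radians(th))
  Rg={};
  for sg in(1,-1):
    R=toolR(s0,c*s0+si*d,sg);pg=np.array([531,-158,42.])-5*0
    qg,e1,m1=path(x0,R0,np.array([531,-158,120.]),R,q0)
    qg2,e2,m2=path(np.array([531,-158,120.]),R,pg,R,qg,3)
    print("th",th,"sg",sg,"grasp",round(max(e1,e2),1),round(min(m1,m2),1),qg2.round(0))
    if max(e1,e2)>5: continue
    for az in range(-180,180,30):
      Rt=toolR(d,tooldir(az,-(90-th)),sg)
      q2,e3,m3=path(np.array([531,-158,200.]),R,np.array([*G,200.]),Rt,qg)
      q3,e4,m4=path(np.array([*G,200.]),Rt,np.array([*G,82.]),Rt,q2,3)
      if max(e3,e4)>5: continue
      for az2 in range(-180,180,60):
        Rf=toolR(up,tooldir(az2,90-th),sg)
        q4,e5,m5=path(np.array([*G,300.]),Rt,np.array([530,-120,330.]),Rf,q2)
        if e5<5: out.append((min(m3,m4,m5),th,sg,az,az2,round(max(e3,e4,e5),1),q3.round(0).tolist(),q4.round(0).tolist()))
out.sort(key=lambda o:-o[0]);print(len(out))
for o in out[:14]:print(o)
E
time timeout 400 python3 p1.py
```

```text
th 60 sg 1 grasp 23.9 1.0 [ 32.  32. -15. 126. -77.  11.  22.]
th 60 sg -1 grasp 0.6 1.0 [ 64.  46. -59. 129. 102.  20.  31.]
th 75 sg 1 grasp 0.0 11.6 [ -1.  33.  20. 124. -58.  21.  -6.]
th 75 sg -1 grasp 0.0 4.1 [ 19.  31.  -7. 123. -14.  14. 132.]
29
(np.float64(5.142418105309673), 75, -1, 120, -60, np.float64(0.0), [6.0, 58.0, -5.0, 94.0, -52.0, 88.0, 65.0], [-38.0, 39.0, 8.0, 134.0, 90.0, 100.0, -83.0])
(np.float64(3.9824009819499224), 75, 1, -90, -60, np.float64(0.1), [-74.0, 72.0, 43.0, 91.0, 14.0, 80.0, -44.0], [-57.0, 48.0, 33.0, 136.0, 87.0, 81.0, 93.0])
(np.float64(3.936315219466138), 75, 1, -60, -60, np.float64(0.1), [-90.0, 74.0, 50.0, 111.0, 23.0, 48.0, -44.0], [-66.0, 57.0, 47.0, 136.0, 85.0, 67.0, 91.0])
(np.float64(2.915517896874931), 75, -1, -90, -60, np.float64(0.0), [-44.0, 59.0, -6.0, 90.0, 44.0, 101.0, 107.0], [-39.0, 40.0, 10.0, 134.0, 90.0, 99.0, -84.0])
(np.float64(1.4809000717661718), 75, -1, -60, -60, np.float64(0.0), [-51.0, 54.0, -8.0, 110.0, 64.0, 88.0, 102.0], [-33.0, 39.0, 3.0, 134.0, 91.0, 103.0, -83.0])
(np.float64(1.0000000000014921), 75, -1, 150, 
[... 757 characters left out ...]
, -44.0])
(np.float64(1.0000000000000142), 60, -1, -60, -120, np.float64(0.0), [-17.0, 56.0, -50.0, 112.0, 77.0, 104.0, 101.0], [-43.0, 70.0, 43.0, 96.0, 47.0, 108.0, -43.0])
(np.float64(1.0000000000000142), 60, -1, 90, -120, np.float64(0.1), [46.0, 63.0, -59.0, 114.0, -19.0, 31.0, 23.0], [-43.0, 69.0, 42.0, 96.0, 48.0, 109.0, -44.0])
(np.float64(1.0000000000000142), 60, -1, 90, -60, np.float64(0.1), [46.0, 63.0, -59.0, 114.0, -19.0, 31.0, 23.0], [-38.0, 52.0, 14.0, 132.0, 89.0, 109.0, -94.0])
(np.float64(1.0000000000000142), 60, -1, 120, -120, np.float64(0.1), [34.0, 64.0, -54.0, 96.0, -9.0, 63.0, 27.0], [-43.0, 69.0, 42.0, 96.0, 48.0, 109.0, -44.0])
real	1m2.949s
user	1m3.383s
sys	0m0.181s
```

```bash
cat > scr.py <<'E'
from plan import *
from scipy.linalg import logm,expm
def screw(p,R,maxr=1.0,n=None,quiet=False,cur=None):
    o=manip.observe() if cur is None else cur
    A=np.eye(4);A[:3,:3]=o["tcp_rot"];A[:3,3]=o["ee_pos"];B=np.eye(4);B[:3,:3]=R;B[:3,3]=p
    for u in (0,1,2): A[:3,:3]=Ro.from_matrix(A[:3,:3]).as_matrix()
    D=np.linalg.inv(A)@B;L=np.real(logm(D))
    n0=n or 1
    while True:
        M=expm(L/n0);t=M[:3,3]/30;r=np.degrees(Ro.from_matrix(M[:3,:3]).as_rotvec())/5
        if n or (np.linalg.norm(t)<=maxr and np.linalg.norm(r)<=maxr):break
        n0+=1
    z=[];q=np.array(o["q"]);T=A.copy();ee=0;mg=99;dq=0
    for k in range(n0):
        T=T@M;qq=q;q,e=ik(T[:3,3],T[:3,:3],q,.05);ee=max(ee,e);mg=min(mg,(q-lo).min(),(hi-q).min());dq=max(dq,abs(q-qq).max());z.append(T[2,3])
    print("n",n0,"row t",t.round(3),"a",r.round(3),"| err %.1f margin %.1f dqmax %.1f zmin %.0f"%(ee,mg,dq,min(z)),"q",q.round(0))
    return {"ee_pos":B[:3,3],"tcp_rot":B[:3,:3],"q":q}
def Rgrasp(th=75):
    c,s=np.cos(np.radians(th)),np.sin(np.radians(th));return toolR(s0,c*s0+s*d,-1)
E
python3 - <<'E'
from scr import *
R=Rgrasp();t=R[:,2];g=np.array([531.3,-158,39])+5*t
print(R.round(3).tolist())
screw(g-110*t,R,.95)
E
```

```text
[[-0.934, -0.255, 0.25], [-0.247, 0.967, 0.066], [-0.259, -0.0, -0.966]]
n 17 row t [-0.302 -0.844  0.305] a [-0.194 -0.214 -0.397] | err 0.0 margin 6.7 dqmax 10.8 zmin 140 q [  9.  18.   7. 124. -22.  27. 140.]
```

Call:
move_arm --increments '[{"tx": -0.214,"ty": -0.598,"tz": 0.216,"ax": -0.137,"ay": -0.152,"az": -0.281},{"tx": -0.214,"ty": -0.598,"tz": 0.216,"ax": -0.137,"ay": -0.152,"az": -0.281},{"tx": -0.214,"ty": -0.598,"tz": 0.216,"ax": -0.137,"ay": -0.152,"az": -0.281},{"tx": -0.214,"ty": -0.598,"tz": 0.216,"ax": -0.137,"ay": -0.152,"az": -0.281},{"tx": -0.214,"ty": -0.598,"tz": 0.216,"ax": -0.137,"ay": -0.152,"az": -0.281},{"tx": -0.214,"ty": -0.598,"tz": 0.216,"ax": -0.137,"ay": -0.152,"az": -0.281},{"tx": -0.214,"ty": -0.598,"tz": 0.216,"ax": -0.137,"ay": -0.152,"az": -0.281},{"tx": -0.214,"ty": -0.598,"tz": 0.216,"ax": -0.137,"ay": -0.152,"az": -0.281}]'

```text
time: 2.27
ee_pos: [380.8, 119.9, 207.7]
tcp_rot: [[-0.986, 0.157, 0.049], [0.15, 0.98, -0.133], [-0.069, -0.124, -0.99]]
contact_force: [0.7, -0.3, 0.1]
gripper_width: 85.7
grip_force: 0.0
```

Call:
move_arm --increments '[{"tx": -0.214,"ty": -0.598,"tz": 0.216,"ax": -0.137,"ay": -0.152,"az": -0.281},{"tx": -0.214,"ty": -0.598,"tz": 0.216,"ax": -0.137,"ay": -0.152,"az": -0.281},{"tx": -0.214,"ty": -0.598,"tz": 0.216,"ax": -0.137,"ay": -0.152,"az": -0.281},{"tx": -0.214,"ty": -0.598,"tz": 0.216,"ax": -0.137,"ay": -0.152,"az": -0.281},{"tx": -0.214,"ty": -0.598,"tz": 0.216,"ax": -0.137,"ay": -0.152,"az": -0.281},{"tx": -0.214,"ty": -0.598,"tz": 0.216,"ax": -0.137,"ay": -0.152,"az": -0.281},{"tx": -0.214,"ty": -0.598,"tz": 0.216,"ax": -0.137,"ay": -0.152,"az": -0.281},{"tx": -0.214,"ty": -0.598,"tz": 0.216,"ax": -0.137,"ay": -0.152,"az": -0.281}]'

```text
time: 2.93
ee_pos: [426.9, -30.4, 175.0]
tcp_rot: [[-0.986, -0.047, 0.16], [-0.055, 0.998, -0.043], [-0.158, -0.051, -0.986]]
contact_force: [0.1, 1.4, 0.4]
gripper_width: 85.3
grip_force: 0.0
```

```bash
python3 log.py; python3 - <<'E'
from scr import *
R=Rgrasp();t=R[:,2];g=np.array([531.3,-158,39])+5*t
screw(g-110*t,R,n=8)
E
```

```text
2.93 q [-28.6   4.4  23.  132.8   3.   34.3  84.8] p [426.9 -30.4 175. ] F [0.1 1.4 0.4] w 85.30947900438193 0.0
[[-0.986, -0.047, 0.16], [-0.055, 0.998, -0.043], [-0.158, -0.051, -0.986]]
n 8 row t [-0.208 -0.597  0.206] a [-0.135 -0.155 -0.281] | err 0.0 margin 7.2 dqmax 8.5 zmin 140 q [  7.  18.  10. 124. -24.  27. 141.]
```

Call:
move_arm --increments '[{"tx": -0.208,"ty": -0.597,"tz": 0.206,"ax": -0.135,"ay": -0.155,"az": -0.281},{"tx": -0.208,"ty": -0.597,"tz": 0.206,"ax": -0.135,"ay": -0.155,"az": -0.281},{"tx": -0.208,"ty": -0.597,"tz": 0.206,"ax": -0.135,"ay": -0.155,"az": -0.281},{"tx": -0.208,"ty": -0.597,"tz": 0.206,"ax": -0.135,"ay": -0.155,"az": -0.281},{"tx": -0.208,"ty": -0.597,"tz": 0.206,"ax": -0.135,"ay": -0.155,"az": -0.281},{"tx": -0.208,"ty": -0.597,"tz": 0.206,"ax": -0.135,"ay": -0.155,"az": -0.281},{"tx": -0.208,"ty": -0.597,"tz": 0.206,"ax": -0.135,"ay": -0.155,"az": -0.281},{"tx": -0.208,"ty": -0.597,"tz": 0.206,"ax": -0.135,"ay": -0.155,"az": -0.281}]'

```text
time: 3.6
ee_pos: [505.0, -164.7, 140.2]
tcp_rot: [[-0.934, -0.256, 0.25], [-0.247, 0.967, 0.067], [-0.259, 0.001, -0.966]]
contact_force: [-0.1, 0.6, -0.4]
gripper_width: 85.8
grip_force: 0.0
```

```bash
python3 log.py; cat > wl.py <<'E'
import sys
from scr import *
m=manip.camera_model("wrist");a,da=manip.camera("wrist")
cv2.imwrite(sys.argv[1],cv2.cvtColor(a,cv2.COLOR_RGB2BGR))
np.savez("w.npz",a=a,da=da)
ys,xs=np.mgrid[0:384:1,0:512:1];uv=np.c_[xs.ravel(),ys.ravel()];P=cloud("wrist",da,uv,m)
k=(abs(P[:,2]-58)<4)&(np.hypot(P[:,0]-531,P[:,1]+158)<60)&(da.ravel()>0)
q=P[k].astype(np.float32);print(len(q),np.median(q[:,2]),cv2.minAreaRect(q[:,:2]))
E
python3 wl.py pics/w1.png
```

```text
3.6 q [  1.7  17.4  16.6 124.  -27.   29.1 144.4] p [ 505.  -164.7  140.2] F [-0.1  0.6 -0.4] w 85.78376150436232 0.0
[[-0.934, -0.256, 0.25], [-0.247, 0.967, 0.067], [-0.259, 0.001, -0.966]]Traceback (most recent call last):
  File "wl.py", line 8, in <module>
    q=P[k].astype(np.float32);print(len(q),np.median(q[:,2]),cv2.minAreaRect(q[:,:2]))
                                                             ~~~~~~~~~~~~~~~^^^^^^^^^
cv2.error: OpenCV(4.12.0) /io/opencv/modules/imgproc/src/convhull.cpp:143: error: (-215:Assertion failed) total >= 0 && (depth == CV_32F || depth == CV_32S) in function 'convexHull'
```

View pics/w1.png

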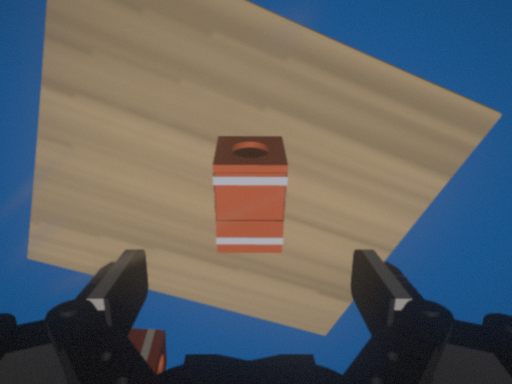

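The wrist view shows the holder square to the tool, with its top face at x 213–287 and y 165–252. The robot-side end is visible at (250,150), and its recess looks shallow. The fingers are open on either side. The wrist depth gave no points, so I'll check it.

```bash
python3 - <<'E'
from scr import *
z=np.load("w.npz");a,da=z["a"],z["da"];m=manip.camera_model("wrist")
print(da[::60,::80].round(0)); 
pts=[(250,200),(250,240),(250,170),(250,154),(222,150),(150,100)]
print(cloud("wrist",da,pts,m).round(1))
hsv=cv2.cvtColor(a,cv2.COLOR_RGB2HSV);mk=((hsv[...,0]<14)|(hsv[...,0]>170))&(hsv[...,1]>150)&(hsv[...,2]>120)
mk[:160]=0;mk[:, :180]=0;mk[:,320:]=0
mk=cv2.morphologyEx(mk.astype(np.uint8),cv2.MORPH_CLOSE,np.ones((15,15)))
ys,xs=np.nonzero(mk);P=onplane("wrist",np.c_[xs,ys],58,m)[:,:2].astype(np.float32)
print(cv2.minAreaRect(P), xs.min(),xs.max(),ys.min(),ys.max())
E
```

```text
[[216. 205. 205. 205. 215. 216. 216.]
 [235. 223. 222. 222. 222. 235. 235.]
 [256. 243. 243. 243. 244. 244. 244.]
 [282. 268. 268. 215. 268. 270. 283.]
 [314. 301. 299. 240. 300. 315. 314.]
 [353. 103. 354. 338. 338. 106. 356.]
 [ 89.  74. 386.  83. 408.  73.  91.]]
[[ 524.7 -162.9   59.5]
 [ 556.5 -154.5   59.8]
 [ 503.6 -168.5   59.4]
 [ 504.4 -168.3   34.8]
 [ 504.8 -187.3   38.2]
 [ 492.7 -241.7   13.2]]
((534.4129028320312, -160.758056640625), (69.2898941040039, 44.430824279785156), 14.268446922302246) 214 286 165 251
```

The near end's recess reads about 4.5 mm deep, so it is probably the foot. That makes the far end the socket, which also fits the heading rule, and the dowel will confirm it. The wrist view puts the top face at z≈59.5, centred at (534,-161); averaged with the top view, the grasp centre is (533,-159). Descending to grasp.

Call:
move_arm --increments '[{"tx": -0.007,"ty": -0.008,"tz": 0.6,"ax": 0,"ay": 0,"az": 0},{"tx": -0.007,"ty": -0.008,"tz": 0.6,"ax": 0,"ay": 0,"az": 0},{"tx": -0.007,"ty": -0.008,"tz": 0.6,"ax": 0,"ay": 0,"az": 0},{"tx": -0.007,"ty": -0.008,"tz": 0.6,"ax": 0,"ay": 0,"az": 0},{"tx": -0.007,"ty": -0.008,"tz": 0.5,"ax": 0,"ay": 0,"az": 0},{"tx": -0.007,"ty": -0.008,"tz": 0.4,"ax": 0,"ay": 0,"az": 0},{"tx": -0.007,"ty": -0.008,"tz": 0.25,"ax": 0,"ay": 0,"az": 0},{"tx": -0.007,"ty": -0.008,"tz": 0.12,"ax": 0,"ay": 0,"az": 0}]'

```text
time: 4.32
ee_pos: [534.2, -157.9, 33.8]
tcp_rot: [[-0.935, -0.254, 0.248], [-0.246, 0.967, 0.066], [-0.257, 0.001, -0.966]]
contact_force: [0.1, 0.2, 0.1]
gripper_width: 85.0
grip_force: 0.0
```

```bash
python3 log.py
```

```text
4.32 q [  9.1  30.1   6.1 123.2 -37.3  17.  153.7] p [ 534.2 -157.9   33.8] F [0.1 0.2 0.1] w 85.00272724895947 0.0
[[-0.935, -0.254, 0.248], [-0.246, 0.967, 0.066], [-0.257, 0.001, -0.966]]
```

Call:
move_arm --increments '[{"tx": 0,"ty": 0,"tz": 0,"ax": 0,"ay": 0,"az": 0},{"tx": 0,"ty": 0,"tz": 0,"ax": 0,"ay": 0,"az": 0},{"tx": 0,"ty": 0,"tz": 0,"ax": 0,"ay": 0,"az": 0},{"tx": 0,"ty": 0,"tz": 0,"ax": 0,"ay": 0,"az": 0},{"tx": 0,"ty": 0,"tz": 0,"ax": 0,"ay": 0,"az": 0},{"tx": 0,"ty": 0,"tz": 0,"ax": 0,"ay": 0,"az": 0},{"tx": 0,"ty": 0,"tz": 0,"ax": 0,"ay": 0,"az": 0},{"tx": 0,"ty": 0,"tz": 0,"ax": 0,"ay": 0,"az": 0}]' --claw 0 --force 60

```text
time: 4.98
ee_pos: [534.8, -158.2, 35.7]
tcp_rot: [[-0.934, -0.254, 0.251], [-0.246, 0.967, 0.066], [-0.259, -0.0, -0.966]]
contact_force: [-2.5, 1.0, 5.8]
gripper_width: 45.7
grip_force: 62.6
```

```bash
python3 log.py
```

```text
4.98 q [  9.1  29.9   6.2 123.2 -37.3  17.1 153.7] p [ 534.8 -158.2   35.7] F [-2.5  1.   5.8] w 45.745083154566856 62.61882249265909
[[-0.934, -0.254, 0.251], [-0.246, 0.967, 0.066], [-0.259, -0.0, -0.966]]
```

Call:
move_arm --increments '[{"tx": 0,"ty": 0,"tz": -0.4,"ax": 0,"ay": 0,"az": 0},{"tx": 0,"ty": 0,"tz": -0.8,"ax": 0,"ay": 0,"az": 0},{"tx": 0,"ty": 0,"tz": -0.8,"ax": 0,"ay": 0,"az": 0},{"tx": 0,"ty": 0,"tz": -0.8,"ax": 0,"ay": 0,"az": 0},{"tx": 0,"ty": 0,"tz": -0.8,"ax": 0,"ay": 0,"az": 0},{"tx": 0,"ty": 0,"tz": -0.8,"ax": 0,"ay": 0,"az": 0},{"tx": 0,"ty": 0,"tz": -0.6,"ax": 0,"ay": 0,"az": 0}]'

```text
time: 5.57
ee_pos: [496.1, -168.4, 181.9]
tcp_rot: [[-0.934, -0.254, 0.251], [-0.245, 0.967, 0.066], [-0.259, -0.0, -0.966]]
contact_force: [-0.4, -0.1, -2.4]
gripper_width: 45.1
grip_force: 61.8
```

```bash
python3 log.py; cat > gp.py <<'E'
from scr import *
Rg=Ro.from_matrix(np.array([[-0.934,-0.254,0.251],[-0.246,0.967,0.066],[-0.259,0,-0.966]])).as_matrix()
tcp=np.array([534.8,-158.2,35.7]);y=np.array([-s0[1],s0[0],0])
c=475*s0+y*(tcp@y);c[2]=35
H=Rg.T@(c-tcp)   # holder centre in tool
Sx=Rg.T@s0       # socket axis in tool
def gauge_pose(az,cxyz):
    R=toolR(d,tooldir(az,-15),-1)
    # correct so Sx maps exactly to down
    v=R@Sx;ax=np.cross(v,d);R=Ro.from_rotvec(ax).as_matrix()@R
    return np.array(cxyz)-R@H,R
E
cat > g.py <<'E'
from gp import *
z=np.load("s0.npz")
for n,im,c in(("top",z["b"],(325,315)),("scene",z["a"],(487,335))):
    u,v=int(c[0]*.64),int(c[1]*.64);hsv=cv2.cvtColor(im,cv2.COLOR_RGB2HSV).astype(int)
    mk=((hsv[...,0]<25)&(hsv[...,1]>80)).astype(np.uint8);w=np.zeros_like(mk);w[v-25:v+25,u-25:u+25]=1;mk*=w
    cs,_=cv2.findContours(mk,cv2.RETR_EXTERNAL,cv2.CHAIN_APPROX_NONE);k=max(cs,key=cv2.contourArea)
    pts=k[:,0].astype(float)
    if n=="scene": pts=pts[pts[:,1]>v+3]  # below the dowel: base rim only
    P=onplane(n,pts,16 if n=="top" else 8)
    A=np.c_[2*P[:,:2],np.ones(len(P))];b=(P[:,:2]**2).sum(1);s=np.linalg.lstsq(A,b,rcond=None)[0]
    print(n,len(pts),s[:2].round(1),"r",np.sqrt(s[2]+s[:2]@s[:2]).round(1))
    print(hsv[v,u],cloud(n,z["db" if n=="top" else "da"],[(u,v)]).round(1))
print("H",H.round(1),"Sx",Sx.round(3))
for az in(-60,-75,-90):
    p,R=gauge_pose(az,[523.5,174,190]);o=screw(p,R,.9)
    p2,R=gauge_pose(az,[523.5,174,80]);screw(p2,R,.9,cur=o)
E
python3 g.py
```

```text
5.57 q [ -1.5  12.7  20.6 123.1 -22.7  34.2 140.6] p [ 496.1 -168.4  181.9] F [-0.4 -0.1 -2.4] w 45.130621421807305 61.84796668589115
[[-0.934, -0.254, 0.251], [-0.245, 0.967, 0.066], [-0.259, -0.0, -0.966]]
top 66 [521.2 174.3] r 44.3
[ 15 125  88] [[517.8 167.7  66.8]]
scene 30 [528.7 173.6] r 44.8
[ 13 111 120] [[530.9 174.5  14.8]]
H [ 1.8 -0.   0.2] Sx [-0.966  0.001  0.259]
n 29 row t [-0.384  0.142 -0.266] a [ 0.392  0.423 -0.679] | err 0.0 margin 17.8 dqmax 6.2 zmin 188 q [-67.  44.  15. 113.  55.  79. 116.]
n 5 row t [-0.708  0.001  0.19 ] a [ 0.  0. -0.] | err 0.0 margin 26.8 dqmax 2.5 zmin 78 q [-66.  56.  13. 111.  55.  73. 108.]
n 27 row t [-0.374  0.202 -0.269] a [ 0.364  0.512 -0.63 ] | err 0.0 margin 18.0 dqmax 6.3 zmin 188 q [-63.  47.  15. 103.  44.  88. 120.]
n 5 row t [-0.708  0.001  0.19 ] a [-0. -0.  0.] | err 0.0 margin 23.4 dqmax 2.2 zmin 78 q [-62.  58.  13. 100.  43.  82. 114.]
n 25 row t [-0.362  0.268 -0.268] a [ 0.33   0.604 -0.571] | err 0.0 margin 12.8 dqmax 6.5 zmin 188 q [-58.  51.  15.  93.  35.  97. 122.]
n 5 row t [-0.708  0.001  0.19 ] a [-0.  0. -0.] | err 0.0 margin 14.1 dqmax 2.1 zmin 78 q [-57.  61.  13.  91.  33.  91. 116.]
```

```bash
python3 - <<'E'
from gp import *
az=-75;h=tooldir(az,0)
p,R=gauge_pose(az,np.array([523.5,174,190])-170*h);o=screw(p,R,n=32)
p2,R=gauge_pose(az,[523.5,174,150]);screw(p2,R,.9,cur=o)
# where would the gauge tip be seen
m=manip.camera_model("wrist");A=np.eye(4);s=manip.observe();A[:3,:3]=s["tcp_rot"];A[:3,3]=s["ee_pos"];C=np.array(m["extrinsics"])@A
B=np.eye(4);B[:3,:3]=R;B[:3,3]=p;X=C@np.linalg.inv(B)@np.array([523.5,174,72,1]);K=np.array(m["intrinsics"]);print((K@X[:3]/X[2])[:2])
E
```

```text
n 32 row t [-0.428  0.303 -0.329] a [ 0.307  0.432 -0.532] | err 0.0 margin 7.2 dqmax 6.0 zmin 188 q [-69.  53.   9.  87.  38. 103. 121.]
n 7 row t [0.026 0.    0.831] a [ 0. -0.  0.] | err 0.0 margin 9.5 dqmax 2.6 zmin 148 q [-61.  51.  11. 102.  45.  87. 116.]
[248.19535885 232.62836682]
```

```bash
python3 - <<'E'
from gp import *
az=-75;h=tooldir(az,0);e=tooldir(15,0)
m=manip.camera_model("wrist");A=np.eye(4);s=manip.observe();A[:3,:3]=s["tcp_rot"];A[:3,3]=s["ee_pos"];C=np.array(m["extrinsics"])@A;K=np.array(m["intrinsics"])
for k in(-90,90):
  for b in(110,):
    p,R=gauge_pose(az,np.array([523.5,174,190])-b*h+k*e);o=screw(p,R,n=32)
    p2,R=gauge_pose(az,[523.5,174,150]);screw(p2,R,.9,cur=o)
    B=np.eye(4);B[:3,:3]=R;B[:3,3]=p
    for z in(72,16): X=C@np.linalg.inv(B)@np.array([523.5,174,z,1]);print((K@X[:3]/X[2])[:2].round())
E
```

```text
n 32 row t [-0.308  0.323 -0.269] a [ 0.307  0.432 -0.532] | err 0.0 margin 12.7 dqmax 5.9 zmin 188 q [-70.  46.   6. 103.  37.  97. 113.]
n 6 row t [-0.057 -0.5    0.648] a [ 0. -0.  0.] | err 0.0 margin 14.4 dqmax 1.7 zmin 148 q [-60.  51.  10. 102.  46.  87. 116.]
[144. 276.]
[154. 319.]
n 32 row t [-0.469  0.189 -0.318] a [ 0.307  0.432 -0.532] | err 0.0 margin 11.9 dqmax 5.7 zmin 188 q [-64.  56.  14.  81.  42.  98. 129.]
n 6 row t [-0.056  0.5    0.648] a [ 0. -0.  0.] | err 0.0 margin 14.0 dqmax 3.8 zmin 148 q [-63.  51.  14. 102.  44.  85. 118.]
[352. 276.]
[343. 319.]
```

```bash
python3 - <<'E'
from gp import *
az=-75;h=tooldir(az,0);e=tooldir(15,0)
p,R=gauge_pose(az,np.array([523.5,174,180])-150*h-100*e);o=screw(p,R,n=32)
E
```

```text
n 32 row t [-0.331  0.367 -0.281] a [ 0.307  0.432 -0.532] | err 0.0 margin 10.1 dqmax 6.0 zmin 178 q [-72.  48.   5. 100.  35. 100. 112.]
```

Call:
move_arm --increments '[{"tx": -0.331,"ty": 0.367,"tz": -0.281,"ax": 0.307,"ay": 0.432,"az": -0.532},{"tx": -0.331,"ty": 0.367,"tz": -0.281,"ax": 0.307,"ay": 0.432,"az": -0.532},{"tx": -0.331,"ty": 0.367,"tz": -0.281,"ax": 0.307,"ay": 0.432,"az": -0.532},{"tx": -0.331,"ty": 0.367,"tz": -0.281,"ax": 0.307,"ay": 0.432,"az": -0.532},{"tx": -0.331,"ty": 0.367,"tz": -0.281,"ax": 0.307,"ay": 0.432,"az": -0.532},{"tx": -0.331,"ty": 0.367,"tz": -0.281,"ax": 0.307,"ay": 0.432,"az": -0.532},{"tx": -0.331,"ty": 0.367,"tz": -0.281,"ax": 0.307,"ay": 0.432,"az": -0.532},{"tx": -0.331,"ty": 0.367,"tz": -0.281,"ax": 0.307,"ay": 0.432,"az": -0.532}]'

```text
time: 6.23
ee_pos: [523.4, -52.1, 245.7]
tcp_rot: [[-0.829, -0.555, 0.066], [-0.552, 0.794, -0.253], [0.088, -0.246, -0.965]]
contact_force: [-0.2, 0.6, -2.8]
gripper_width: 45.3
grip_force: 62.0
```

Call:
move_arm --increments '[{"tx": -0.331,"ty": 0.367,"tz": -0.281,"ax": 0.307,"ay": 0.432,"az": -0.532},{"tx": -0.331,"ty": 0.367,"tz": -0.281,"ax": 0.307,"ay": 0.432,"az": -0.532},{"tx": -0.331,"ty": 0.367,"tz": -0.281,"ax": 0.307,"ay": 0.432,"az": -0.532},{"tx": -0.331,"ty": 0.367,"tz": -0.281,"ax": 0.307,"ay": 0.432,"az": -0.532},{"tx": -0.331,"ty": 0.367,"tz": -0.281,"ax": 0.307,"ay": 0.432,"az": -0.532},{"tx": -0.331,"ty": 0.367,"tz": -0.281,"ax": 0.307,"ay": 0.432,"az": -0.532},{"tx": -0.331,"ty": 0.367,"tz": -0.281,"ax": 0.307,"ay": 0.432,"az": -0.532},{"tx": -0.331,"ty": 0.367,"tz": -0.281,"ax": 0.307,"ay": 0.432,"az": -0.532}]'

```text
time: 6.9
ee_pos: [520.3, 82.7, 260.3]
tcp_rot: [[-0.579, -0.816, 0.0], [-0.665, 0.471, -0.579], [0.472, -0.335, -0.815]]
contact_force: [-0.2, -1.0, -1.7]
gripper_width: 45.3
grip_force: 62.0
```

```bash
python3 log.py; python3 - <<'E'
from gp import *
az=-75;h=tooldir(az,0);e=tooldir(15,0)
p,R=gauge_pose(az,np.array([523.5,174,180])-150*h-100*e);o=screw(p,R,n=16)
E
```

```text
6.9 q [-45.1  21.6  15.5 105.4  25.6  74.3 103.3] p [520.3  82.7 260.3] F [-0.2 -1.  -1.7] w 45.34626775673057 62.00939476490021
[[-0.579, -0.816, 0.0], [-0.665, 0.471, -0.579], [0.472, -0.335, -0.815]]
n 16 row t [-0.327  0.366 -0.281] a [ 0.306  0.431 -0.531] | err 0.0 margin 9.4 dqmax 2.1 zmin 178 q [-71.  48.   3.  99.  35. 100. 111.]
```

Call:
move_arm --increments '[{"tx": -0.327,"ty": 0.366,"tz": -0.281,"ax": 0.306,"ay": 0.431,"az": -0.531},{"tx": -0.327,"ty": 0.366,"tz": -0.281,"ax": 0.306,"ay": 0.431,"az": -0.531},{"tx": -0.327,"ty": 0.366,"tz": -0.281,"ax": 0.306,"ay": 0.431,"az": -0.531},{"tx": -0.327,"ty": 0.366,"tz": -0.281,"ax": 0.306,"ay": 0.431,"az": -0.531},{"tx": -0.327,"ty": 0.366,"tz": -0.281,"ax": 0.306,"ay": 0.431,"az": -0.531},{"tx": -0.327,"ty": 0.366,"tz": -0.281,"ax": 0.306,"ay": 0.431,"az": -0.531},{"tx": -0.327,"ty": 0.366,"tz": -0.281,"ax": 0.306,"ay": 0.431,"az": -0.531},{"tx": -0.327,"ty": 0.366,"tz": -0.281,"ax": 0.306,"ay": 0.431,"az": -0.531}]'

```text
time: 7.57
ee_pos: [475.1, 206.6, 231.9]
tcp_rot: [[-0.251, -0.966, 0.068], [-0.555, 0.086, -0.827], [0.793, -0.245, -0.557]]
contact_force: [0.7, 0.5, -2.1]
gripper_width: 45.6
grip_force: 62.1
```

Call:
move_arm --increments '[{"tx": -0.327,"ty": 0.366,"tz": -0.281,"ax": 0.306,"ay": 0.431,"az": -0.531},{"tx": -0.327,"ty": 0.366,"tz": -0.281,"ax": 0.306,"ay": 0.431,"az": -0.531},{"tx": -0.327,"ty": 0.366,"tz": -0.281,"ax": 0.306,"ay": 0.431,"az": -0.531},{"tx": -0.327,"ty": 0.366,"tz": -0.281,"ax": 0.306,"ay": 0.431,"az": -0.531},{"tx": -0.327,"ty": 0.366,"tz": -0.281,"ax": 0.306,"ay": 0.431,"az": -0.531},{"tx": -0.327,"ty": 0.366,"tz": -0.281,"ax": 0.306,"ay": 0.431,"az": -0.531},{"tx": -0.327,"ty": 0.366,"tz": -0.281,"ax": 0.306,"ay": 0.431,"az": -0.531},{"tx": -0.327,"ty": 0.366,"tz": -0.281,"ax": 0.306,"ay": 0.431,"az": -0.531}]'

```text
time: 8.23
ee_pos: [388.1, 294.4, 178.1]
tcp_rot: [[0.067, -0.966, 0.251], [-0.252, -0.26, -0.932], [0.965, -0.001, -0.26]]
contact_force: [0.2, -0.3, -1.5]
gripper_width: 45.3
grip_force: 62.2
```

```bash
python3 log.py; python3 - <<'E'
from gp import *
a,da=manip.camera("wrist");np.savez("w2.npz",a=a,da=da);cv2.imwrite("pics/w2.png",a[:,:,::-1].copy())
o=manip.observe();R=np.array(o["tcp_rot"]);print("socket dir",(R@Sx).round(3),"centre",(np.array(o["ee_pos"])+R@H).round(1))
E
```

```text
8.23 q [-70.   47.5   3.4  99.3  35.8 100.4 111.6] p [388.1 294.4 178.1] F [ 0.2 -0.3 -1.5] w 45.319481023765846 62.15578034520149
[[0.067, -0.966, 0.251], [-0.252, -0.26, -0.932], [0.965, -0.001, -0.26]]
socket dir [-0.009 -0.003 -1.   ] centre [384.2 295.9 176.7]
```

View pics/w2.png

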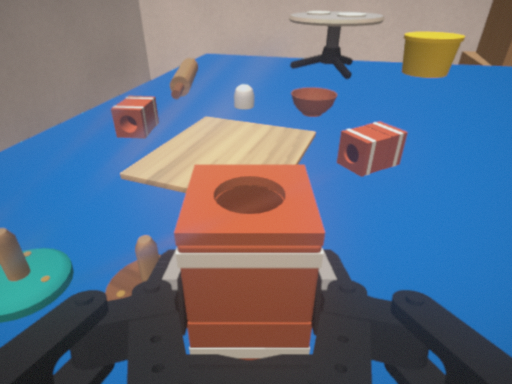

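The wrist view shows the holder hanging upright with its up-end recess at (250,195). The brown dowel's tip is at (147,238), left of the fingers, with the turquoise one at (8,240). I'll measure the dowel and the depth of the up-end recess.

```bash
python3 - <<'E'
from gp import *
z=np.load("w2.npz");a,da=z["a"],z["da"];m=manip.camera_model("wrist")
for v in(236,240,246,254,262):
    us=np.arange(125,172);P=cloud("wrist",da,np.c_[us,np.full(len(us),v)],m)
    k=np.linalg.norm(P[:,:2]-[523,174],axis=1)<18;k&=P[:,2]>20
    if k.sum():
        q=P[k];print(v,us[k].min(),us[k].max(),"mid x,y at",q.mean(0).round(1))
        # centre ray: mid column at depth + half-width
tip=onplane("wrist",[(147,237)],72,m);print("tip on plane",tip.round(1))
c,dv=ray("wrist",[(250,200)],m)
for uv in((250,180),(250,195),(250,203),(250,209),(250,225),(205,195),(300,195)):print(uv,cloud("wrist",da,[uv],m).round(1))
# triangulate tip: top view and wrist
hs=cv2.cvtColor(a,cv2.COLOR_RGB2HSV)
for v in range(230,262,3):print(v,"".join("#" if hs[v,u,0]<25 and hs[v,u,1]>60 else "." for u in range(120,180)))
E
```

```text
236 140 149 mid x,y at [521.3 175.5  69.6]
240 137 153 mid x,y at [518.5 179.7  68.7]
246 135 156 mid x,y at [517.  182.7  64.2]
254 136 157 mid x,y at [515.5 185.4  56.9]
262 138 156 mid x,y at [516.1 186.2  47.4]
tip on plane [[516.5 178.7  72. ]]
(250, 180) [[388.2 284.4 211.1]]
(250, 195) [[386.2 291.7 208.8]]
(250, 203) [[384.7 296.9 208.7]]
(250, 209) [[383.6 301.  209. ]]
(250, 225) [[379.7 315.4 213.1]]
(205, 195) [[399.9 302.5 212.9]]
(300, 195) [[367.1 294.  213.6]]
230 ........................................................####
233 ........................................................####
236 ........................###.................................
239 ...................############.............................
242 ..................##############.........................###
245 .................############.............................##
248 .................#######..................................##
251 ...........................................................#
254 ............................................................
257 .........................###############....................
260 ..................####################......................
```

```bash
python3 - <<'E'
from gp import *
p,R=gauge_pose(-75,[522,175.5,180]);o=screw(p,R,n=8)
p2,R=gauge_pose(-75,[522,175.5,116]);o=screw(p2,R,n=4,cur=o)
E
```

```text
n 8 row t [ 0.179 -0.422  0.609] a [-0.009 -0.     0.016] | err 0.0 margin 10.7 dqmax 1.5 zmin 175 q [-59.  47.   8. 103.  47.  90. 117.]
n 4 row t [-0.515  0.001  0.138] a [ 0. -0.  0.] | err 0.0 margin 20.2 dqmax 1.6 zmin 114 q [-58.  54.   8. 101.  46.  87. 113.]
```

Call:
move_arm --increments '[{"tx": 0.179,"ty": -0.422,"tz": 0.609,"ax": -0.009,"ay": 0,"az": 0.016},{"tx": 0.179,"ty": -0.422,"tz": 0.609,"ax": -0.009,"ay": 0,"az": 0.016},{"tx": 0.179,"ty": -0.422,"tz": 0.609,"ax": -0.009,"ay": 0,"az": 0.016},{"tx": 0.179,"ty": -0.422,"tz": 0.609,"ax": -0.009,"ay": 0,"az": 0.016},{"tx": 0.179,"ty": -0.422,"tz": 0.609,"ax": -0.009,"ay": 0,"az": 0.016},{"tx": 0.179,"ty": -0.422,"tz": 0.609,"ax": -0.009,"ay": 0,"az": 0.016},{"tx": 0.179,"ty": -0.422,"tz": 0.609,"ax": -0.009,"ay": 0,"az": 0.016},{"tx": 0.179,"ty": -0.422,"tz": 0.609,"ax": -0.009,"ay": 0,"az": 0.016}]'

```text
time: 8.95
ee_pos: [526.1, 171.2, 182.5]
tcp_rot: [[0.054, -0.968, 0.243], [-0.257, -0.249, -0.934], [0.965, -0.012, -0.262]]
contact_force: [0.3, -0.2, -2.6]
gripper_width: 45.4
grip_force: 62.3
```

Call:
move_arm --increments '[{"tx": -0.515,"ty": 0.001,"tz": 0.138,"ax": 0,"ay": 0,"az": 0},{"tx": -0.515,"ty": 0.001,"tz": 0.138,"ax": 0,"ay": 0,"az": 0},{"tx": -0.515,"ty": 0.001,"tz": 0.138,"ax": 0,"ay": 0,"az": 0},{"tx": -0.515,"ty": 0.001,"tz": 0.138,"ax": 0,"ay": 0,"az": 0}]'

```text
time: 9.28
ee_pos: [525.9, 172.3, 117.8]
tcp_rot: [[0.054, -0.969, 0.243], [-0.257, -0.249, -0.934], [0.965, -0.012, -0.262]]
contact_force: [0.3, 0.5, -2.2]
gripper_width: 45.4
grip_force: 62.1
```

```bash
python3 log.py; python3 - <<'E'
from gp import *
a,da=manip.camera("scene");b,db=manip.camera("top");np.savez("s3.npz",a=a,da=da,b=b,db=db)
x=cv2.resize(a[170:250,270:370],(800,640))[:600];cv2.imwrite("pics/s3.png",x[:,:,::-1].copy())
o=manip.observe();R=np.array(o["tcp_rot"]);print("socket dir",(R@Sx).round(3),"centre",(np.array(o["ee_pos"])+R@H).round(1))
# top-face centre of holder in top view (same-camera comparison with dowel)
ys,xs=np.mgrid[160:240,160:260];P=cloud("top",db,np.c_[xs.ravel(),ys.ravel()])
k=(abs(P[:,2]-151)<6)&(np.hypot(P[:,0]-522,P[:,1]-175)<35);q=np.ascontiguousarray(P[k].astype(np.float32));print(len(q),cv2.minAreaRect(np.ascontiguousarray(q[:,:2])),np.median(q[:,2]))
E
```

```text
9.28 q [-57.5  52.6   8.4 101.2  46.7  87.2 113.9] p [525.9 172.3 117.8] F [ 0.3  0.5 -2.2] w 45.378621950845655 62.092489041388035
[[0.054, -0.969, 0.243], [-0.257, -0.249, -0.934], [0.965, -0.012, -0.262]]
socket dir [ 0.007  0.003 -1.   ] centre [525.2 171.3 118.1]
183 ((524.3701171875, 170.9293975830078), (46.1352424621582, 46.78114700317383), 14.2496337890625) 151.58614
```

View pics/s3.png

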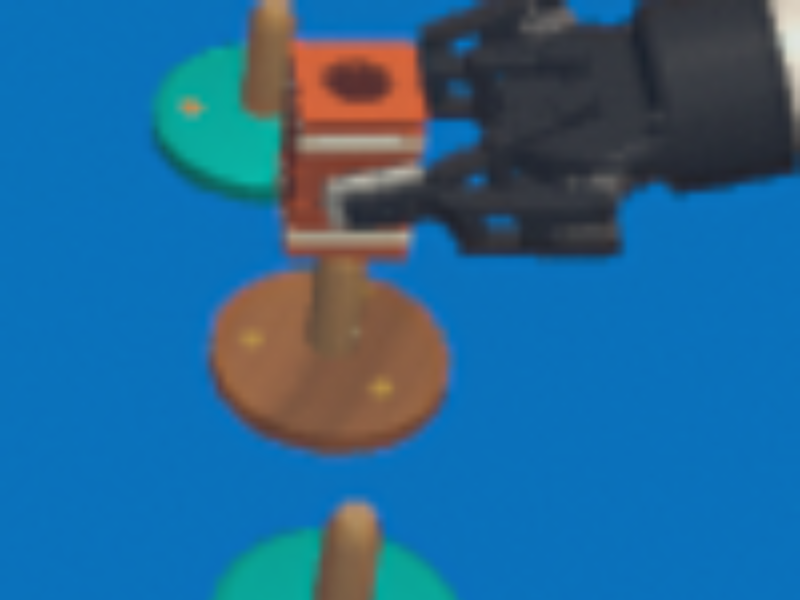

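The scene crop shows the socket end just above the brown dowel, with the holder's bottom at (347,255) and the dowel axis at (338,300). They are offset by a few mm. The top camera's own bias, checked on the held holder, puts the dowel at about (523,175), so I'll correct to that.

```bash
python3 - <<'E'
from gp import *
p,R=gauge_pose(-75,[522.8,175,112]);o=screw(p,R,n=4)
p2,R=gauge_pose(-75,[522.8,175,92]);o=screw(p2,R,n=8,cur=o)
E
```

```text
n 4 row t [-0.058  0.012 -0.021] a [ 0.022  0.004 -0.027] | err 0.0 margin 22.9 dqmax 1.0 zmin 110 q [-58.  54.   8. 101.  46.  87. 113.]
n 8 row t [-0.08   0.     0.022] a [ 0. -0.  0.] | err 0.0 margin 23.2 dqmax 0.3 zmin 90 q [-58.  56.   7. 101.  46.  86. 112.]
```

Call:
move_arm --increments '[{"tx": -0.058,"ty": 0.012,"tz": -0.021,"ax": 0.022,"ay": 0.004,"az": -0.027},{"tx": -0.058,"ty": 0.012,"tz": -0.021,"ax": 0.022,"ay": 0.004,"az": -0.027},{"tx": -0.058,"ty": 0.012,"tz": -0.021,"ax": 0.022,"ay": 0.004,"az": -0.027},{"tx": -0.058,"ty": 0.012,"tz": -0.021,"ax": 0.022,"ay": 0.004,"az": -0.027},{"tx": 0,"ty": 0,"tz": 0,"ax": 0,"ay": 0,"az": 0},{"tx": 0,"ty": 0,"tz": 0,"ax": 0,"ay": 0,"az": 0}]'

```text
time: 9.88
ee_pos: [523.1, 176.1, 111.9]
tcp_rot: [[0.065, -0.966, 0.251], [-0.252, -0.259, -0.933], [0.966, -0.003, -0.26]]
contact_force: [-0.3, -1.1, -2.3]
gripper_width: 45.4
grip_force: 62.1
```

Call:
move_arm --increments '[{"tx": -0.08,"ty": 0,"tz": 0.022,"ax": 0,"ay": 0,"az": 0},{"tx": -0.08,"ty": 0,"tz": 0.022,"ax": 0,"ay": 0,"az": 0},{"tx": -0.08,"ty": 0,"tz": 0.022,"ax": 0,"ay": 0,"az": 0},{"tx": -0.08,"ty": 0,"tz": 0.022,"ax": 0,"ay": 0,"az": 0},{"tx": -0.08,"ty": 0,"tz": 0.022,"ax": 0,"ay": 0,"az": 0},{"tx": -0.08,"ty": 0,"tz": 0.022,"ax": 0,"ay": 0,"az": 0}]'

```text
time: 10.38
ee_pos: [523.2, 175.8, 96.3]
tcp_rot: [[0.065, -0.966, 0.25], [-0.251, -0.259, -0.933], [0.966, -0.002, -0.259]]
contact_force: [-0.0, -0.6, -2.1]
gripper_width: 45.1
grip_force: 62.1
```

```bash
python3 log.py; cat > st.py <<'E'
from gp import *
o=manip.observe();R=np.array(o["tcp_rot"]);print("socket dir",(R@Sx).round(3),"centre",(np.array(o["ee_pos"])+R@H).round(1))
E
python3 st.py
```

```text
10.38 q [-57.7  54.7   7.9 100.8  46.7  86.4 113. ] p [523.2 175.8  96.3] F [-0.  -0.6 -2.1] w 45.11429176245464 62.09222853183746
[[0.065, -0.966, 0.25], [-0.251, -0.259, -0.933], [0.966, -0.002, -0.259]]
socket dir [ 0.001  0.    -1.   ] centre [523.3 175.1  98. ]
```

The socket mouth is already 9 mm below the dowel tip with no contact, deeper than the foot recess allows. I'll continue to the bottom gently.

Call:
move_arm --increments '[{"tx": -0.08,"ty": 0,"tz": 0.022,"ax": 0,"ay": 0,"az": 0},{"tx": -0.08,"ty": 0,"tz": 0.022,"ax": 0,"ay": 0,"az": 0},{"tx": -0.08,"ty": 0,"tz": 0.022,"ax": 0,"ay": 0,"az": 0},{"tx": -0.08,"ty": 0,"tz": 0.022,"ax": 0,"ay": 0,"az": 0},{"tx": -0.08,"ty": 0,"tz": 0.022,"ax": 0,"ay": 0,"az": 0}]'

```text
time: 10.8
ee_pos: [523.2, 175.8, 84.0]
tcp_rot: [[0.065, -0.966, 0.25], [-0.251, -0.259, -0.933], [0.966, -0.002, -0.26]]
contact_force: [0.2, 0.5, -3.0]
gripper_width: 45.7
grip_force: 62.1
```

```bash
python3 st.py
```

```text
socket dir [ 0.001  0.001 -1.   ] centre [523.4 175.1  85.6]
```

Call:
move_arm --increments '[{"tx": -0.05,"ty": 0,"tz": 0.014,"ax": 0,"ay": 0,"az": 0},{"tx": -0.05,"ty": 0,"tz": 0.014,"ax": 0,"ay": 0,"az": 0},{"tx": -0.04,"ty": 0,"tz": 0.011,"ax": 0,"ay": 0,"az": 0},{"tx": 0,"ty": 0,"tz": 0,"ax": 0,"ay": 0,"az": 0}]'

```text
time: 11.13
ee_pos: [523.2, 175.7, 79.7]
tcp_rot: [[0.065, -0.966, 0.25], [-0.251, -0.259, -0.933], [0.966, -0.002, -0.26]]
contact_force: [-0.7, -1.1, -3.0]
gripper_width: 45.6
grip_force: 62.1
```

Call:
move_arm --increments '[{"tx": -0.04,"ty": 0,"tz": 0.011,"ax": 0,"ay": 0,"az": 0},{"tx": 0,"ty": 0,"tz": 0,"ax": 0,"ay": 0,"az": 0},{"tx": 0,"ty": 0,"tz": 0,"ax": 0,"ay": 0,"az": 0}]'

```text
time: 11.38
ee_pos: [523.3, 175.8, 78.7]
tcp_rot: [[0.065, -0.966, 0.25], [-0.251, -0.259, -0.933], [0.966, -0.003, -0.26]]
contact_force: [0.2, 0.4, -2.7]
gripper_width: 45.2
grip_force: 62.1
```

```bash
python3 st.py
```

```text
socket dir [ 0.001  0.001 -1.   ] centre [523.4 175.1  80.3]
```

Call:
move_arm --increments '[{"tx": -0.04,"ty": 0,"tz": 0.011,"ax": 0,"ay": 0,"az": 0},{"tx": 0,"ty": 0,"tz": 0,"ax": 0,"ay": 0,"az": 0},{"tx": 0,"ty": 0,"tz": 0,"ax": 0,"ay": 0,"az": 0}]'

```text
time: 11.63
ee_pos: [523.2, 175.7, 77.4]
tcp_rot: [[0.065, -0.966, 0.25], [-0.251, -0.259, -0.933], [0.966, -0.002, -0.26]]
contact_force: [0.5, -0.1, -2.8]
gripper_width: 45.3
grip_force: 62.1
```

Call:
move_arm --increments '[{"tx": -0.04,"ty": 0,"tz": 0.011,"ax": 0,"ay": 0,"az": 0},{"tx": 0,"ty": 0,"tz": 0,"ax": 0,"ay": 0,"az": 0},{"tx": 0,"ty": 0,"tz": 0,"ax": 0,"ay": 0,"az": 0}]'

```text
time: 11.88
ee_pos: [523.3, 175.8, 76.8]
tcp_rot: [[0.064, -0.966, 0.25], [-0.25, -0.258, -0.933], [0.966, -0.003, -0.258]]
contact_force: [-1.6, 1.3, 2.1]
gripper_width: 45.3
grip_force: 62.6
```

```bash
python3 st.py
```

```text
socket dir [ 0.002 -0.    -1.   ] centre [523.5 175.1  78.5]
```

It touched the bottom (about 5 N) at the full 28 mm, so this end is the socket and it is clear. Withdrawing straight up and planning the turn.

Call:
move_arm --increments '[{"tx": 0.15,"ty": 0,"tz": -0.04,"ax": 0,"ay": 0,"az": 0},{"tx": 0.3,"ty": 0,"tz": -0.08,"ax": 0,"ay": 0,"az": 0},{"tx": 0.4,"ty": 0,"tz": -0.107,"ax": 0,"ay": 0,"az": 0},{"tx": 0.6,"ty": 0,"tz": -0.161,"ax": 0,"ay": 0,"az": 0},{"tx": 0.8,"ty": 0,"tz": -0.214,"ax": 0,"ay": 0,"az": 0},{"tx": 0.8,"ty": 0,"tz": -0.214,"ax": 0,"ay": 0,"az": 0},{"tx": 0.8,"ty": 0,"tz": -0.214,"ax": 0,"ay": 0,"az": 0},{"tx": 0.8,"ty": 0,"tz": -0.214,"ax": 0,"ay": 0,"az": 0}]'

```text
time: 12.55
ee_pos: [522.8, 175.1, 222.7]
tcp_rot: [[0.064, -0.966, 0.25], [-0.252, -0.258, -0.933], [0.966, -0.003, -0.26]]
contact_force: [0.4, 0.3, -2.3]
gripper_width: 45.3
grip_force: 62.4
```

```bash
python3 log.py; python3 st.py; cat > fl.py <<'E'
from gp import *
up=-d
for az in range(-120,61,30):
  for c in([540,-150,300],[540,-150,380]):
    R=toolR(up,tooldir(az,15),-1);v=R@Sx;R=Ro.from_rotvec(np.cross(v,up)).as_matrix()@R
    print(az,c[2],end=" ");screw(np.array(c)-R@H,R,n=48)
E
python3 fl.py
```

```text
12.55 q [-58.6  42.8   9.3 102.3  47.8  93.  120.9] p [522.8 175.1 222.7] F [ 0.4  0.3 -2.3] w 45.2999454125468 62.39759970456362
[[0.064, -0.966, 0.25], [-0.252, -0.258, -0.933], [0.966, -0.003, -0.26]]
socket dir [ 0.001  0.001 -1.   ] centre [523.  174.4 224.4]
-120 300 n 48 row t [0.002 0.003 0.247] a [0.18  0.287 0.669] | err 0.0 margin 15.2 dqmax 5.0 zmin 213 q [-48.  76.  59.  94.  31.  91. -32.]
-120 380 n 48 row t [ 0.013 -0.077  0.278] a [0.18  0.287 0.669] | err 0.0 margin 12.9 dqmax 4.8 zmin 217 q [-49.  68.  60.  95.  37.  94. -30.]
-90 300 n 48 row t [ 0.09  -0.055  0.218] a [0.193 0.098 0.718] | err 0.0 margin 18.0 dqmax 4.6 zmin 224 q [-55.  63.  46. 114.  56.  77. -59.]
-90 380 n 48 row t [ 0.095 -0.142  0.228] a [0.193 0.098 0.718] | err 0.0 margin 18.0 dqmax 4.4 zmin 224 q [-56.  52.  47. 115.  62.  82. -54.]
-60 300 n 48 row t [ 0.169 -0.11   0.162] a [ 0.193 -0.098  0.718] | err 0.0 margin 3.2 dqmax 5.1 zmin 226 q [-47.  49.  25. 134.  91.  86. -91.]
-60 380 n 48 row t [ 0.168 -0.196  0.15 ] a [ 0.193 -0.098  0.718] | err 0.0 margin 4.2 dqmax 4.9 zmin 226 q [-49.
[... 518 characters left out ...]
6] a [ 0.153 -0.457  0.574] | err 60.0 margin 1.0 dqmax 52.1 zmin 231 q [ 88.  68. -80. 139. 215.  56. -43.]
30 300 n 48 row t [ 0.312 -0.124 -0.085] a [ 0.117 -0.595  0.441] | err 255.8 margin 1.0 dqmax 14.9 zmin 232 q [-54. -18.  75. 126. -56.  29. 169.]
30 380 n 48 row t [ 0.297 -0.177 -0.152] a [ 0.117 -0.595  0.441] | err 228.6 margin 1.0 dqmax 13.9 zmin 233 q [-43. -18.  66. 123. -60.  36. 169.]
60 300 n 48 row t [ 0.326 -0.067 -0.143] a [ 0.073 -0.693  0.277] | err 286.9 margin 1.0 dqmax 16.5 zmin 233 q [-56. -18.  82. 121. -52.  51. 169.]
60 380 n 48 row t [ 0.308 -0.101 -0.221] a [ 0.073 -0.693  0.277] | err 254.6 margin 1.0 dqmax 12.0 zmin 233 q [-54. -18.  82. 116. -57.  60. 169.]
```

Call:
move_arm --increments '[{"tx": 0.09,"ty": -0.055,"tz": 0.218,"ax": 0.193,"ay": 0.098,"az": 0.718},{"tx": 0.09,"ty": -0.055,"tz": 0.218,"ax": 0.193,"ay": 0.098,"az": 0.718},{"tx": 0.09,"ty": -0.055,"tz": 0.218,"ax": 0.193,"ay": 0.098,"az": 0.718},{"tx": 0.09,"ty": -0.055,"tz": 0.218,"ax": 0.193,"ay": 0.098,"az": 0.718},{"tx": 0.09,"ty": -0.055,"tz": 0.218,"ax": 0.193,"ay": 0.098,"az": 0.718},{"tx": 0.09,"ty": -0.055,"tz": 0.218,"ax": 0.193,"ay": 0.098,"az": 0.718},{"tx": 0.09,"ty": -0.055,"tz": 0.218,"ax": 0.193,"ay": 0.098,"az": 0.718},{"tx": 0.09,"ty": -0.055,"tz": 0.218,"ax": 0.193,"ay": 0.098,"az": 0.718}]'

```text
time: 13.22
ee_pos: [547.9, 123.8, 233.3]
tcp_rot: [[-0.421, -0.831, 0.362], [-0.316, -0.24, -0.918], [0.85, -0.501, -0.162]]
contact_force: [-0.8, 1.0, -2.6]
gripper_width: 45.2
grip_force: 62.3
```

Call:
move_arm --increments '[{"tx": 0.09,"ty": -0.055,"tz": 0.218,"ax": 0.193,"ay": 0.098,"az": 0.718},{"tx": 0.09,"ty": -0.055,"tz": 0.218,"ax": 0.193,"ay": 0.098,"az": 0.718},{"tx": 0.09,"ty": -0.055,"tz": 0.218,"ax": 0.193,"ay": 0.098,"az": 0.718},{"tx": 0.09,"ty": -0.055,"tz": 0.218,"ax": 0.193,"ay": 0.098,"az": 0.718},{"tx": 0.09,"ty": -0.055,"tz": 0.218,"ax": 0.193,"ay": 0.098,"az": 0.718},{"tx": 0.09,"ty": -0.055,"tz": 0.218,"ax": 0.193,"ay": 0.098,"az": 0.718},{"tx": 0.09,"ty": -0.055,"tz": 0.218,"ax": 0.193,"ay": 0.098,"az": 0.718},{"tx": 0.09,"ty": -0.055,"tz": 0.218,"ax": 0.193,"ay": 0.098,"az": 0.718}]'

```text
time: 13.88
ee_pos: [564.5, 71.7, 252.2]
tcp_rot: [[-0.782, -0.469, 0.41], [-0.363, -0.192, -0.912], [0.507, -0.862, -0.02]]
contact_force: [0.4, -0.6, -2.7]
gripper_width: 45.7
grip_force: 62.3
```

```bash
python3 log.py; cat > fl2.py <<'E'
from gp import *
import sys
up=-d;R=toolR(up,tooldir(-90,15),-1);v=R@Sx;R=Ro.from_rotvec(np.cross(v,up)).as_matrix()@R
screw(np.array([540,-150,300])-R@H,R,n=int(sys.argv[1]))
E
python3 fl2.py 32
```

```text
13.88 q [-63.4  45.3  23.3 114.5  62.6  83.5  57.7] p [564.5  71.7 252.2] F [ 0.4 -0.6 -2.7] w 45.658127911582696 62.287340462207794
[[-0.782, -0.469, 0.41], [-0.363, -0.192, -0.912], [0.507, -0.862, -0.02]]
n 32 row t [ 0.089 -0.057  0.219] a [0.193 0.097 0.716] | err 0.0 margin 22.8 dqmax 5.3 zmin 255 q [-55.  63.  46. 114.  56.  77. -59.]
```

Call:
move_arm --increments '[{"tx": 0.089,"ty": -0.057,"tz": 0.219,"ax": 0.193,"ay": 0.097,"az": 0.716},{"tx": 0.089,"ty": -0.057,"tz": 0.219,"ax": 0.193,"ay": 0.097,"az": 0.716},{"tx": 0.089,"ty": -0.057,"tz": 0.219,"ax": 0.193,"ay": 0.097,"az": 0.716},{"tx": 0.089,"ty": -0.057,"tz": 0.219,"ax": 0.193,"ay": 0.097,"az": 0.716},{"tx": 0.089,"ty": -0.057,"tz": 0.219,"ax": 0.193,"ay": 0.097,"az": 0.716},{"tx": 0.089,"ty": -0.057,"tz": 0.219,"ax": 0.193,"ay": 0.097,"az": 0.716},{"tx": 0.089,"ty": -0.057,"tz": 0.219,"ax": 0.193,"ay": 0.097,"az": 0.716},{"tx": 0.089,"ty": -0.057,"tz": 0.219,"ax": 0.193,"ay": 0.097,"az": 0.716}]'

```text
time: 14.55
ee_pos: [570.9, 18.2, 273.9]
tcp_rot: [[-0.924, 0.021, 0.382], [-0.381, -0.127, -0.916], [0.029, -0.992, 0.126]]
contact_force: [0.9, 0.6, -2.9]
gripper_width: 45.1
grip_force: 62.3
```

Call:
move_arm --increments '[{"tx": 0.089,"ty": -0.057,"tz": 0.219,"ax": 0.193,"ay": 0.097,"az": 0.716},{"tx": 0.089,"ty": -0.057,"tz": 0.219,"ax": 0.193,"ay": 0.097,"az": 0.716},{"tx": 0.089,"ty": -0.057,"tz": 0.219,"ax": 0.193,"ay": 0.097,"az": 0.716},{"tx": 0.089,"ty": -0.057,"tz": 0.219,"ax": 0.193,"ay": 0.097,"az": 0.716},{"tx": 0.089,"ty": -0.057,"tz": 0.219,"ax": 0.193,"ay": 0.097,"az": 0.716},{"tx": 0.089,"ty": -0.057,"tz": 0.219,"ax": 0.193,"ay": 0.097,"az": 0.716},{"tx": 0.089,"ty": -0.057,"tz": 0.219,"ax": 0.193,"ay": 0.097,"az": 0.716},{"tx": 0.089,"ty": -0.057,"tz": 0.219,"ax": 0.193,"ay": 0.097,"az": 0.716}]'

```text
time: 15.22
ee_pos: [566.6, -36.8, 292.3]
tcp_rot: [[-0.811, 0.511, 0.285], [-0.366, -0.063, -0.928], [-0.457, -0.857, 0.238]]
contact_force: [-0.5, -0.5, -3.0]
gripper_width: 45.1
grip_force: 62.4
```

```bash
python3 log.py; python3 fl2.py 16
```

```text
15.22 q [-62.1  54.1  36.2 117.8  66.   82.7  -4.3] p [566.6 -36.8 292.3] F [-0.5 -0.5 -3. ] w 45.09773390376815 62.35183987766504
[[-0.811, 0.511, 0.285], [-0.366, -0.063, -0.928], [-0.457, -0.857, 0.238]]
n 16 row t [ 0.089 -0.057  0.219] a [0.193 0.097 0.717] | err 0.0 margin 23.1 dqmax 4.7 zmin 294 q [-55.  63.  46. 114.  56.  77. -59.]
```

Call:
move_arm --increments '[{"tx": 0.089,"ty": -0.057,"tz": 0.219,"ax": 0.193,"ay": 0.097,"az": 0.717},{"tx": 0.089,"ty": -0.057,"tz": 0.219,"ax": 0.193,"ay": 0.097,"az": 0.717},{"tx": 0.089,"ty": -0.057,"tz": 0.219,"ax": 0.193,"ay": 0.097,"az": 0.717},{"tx": 0.089,"ty": -0.057,"tz": 0.219,"ax": 0.193,"ay": 0.097,"az": 0.717},{"tx": 0.089,"ty": -0.057,"tz": 0.219,"ax": 0.193,"ay": 0.097,"az": 0.717},{"tx": 0.089,"ty": -0.057,"tz": 0.219,"ax": 0.193,"ay": 0.097,"az": 0.717},{"tx": 0.089,"ty": -0.057,"tz": 0.219,"ax": 0.193,"ay": 0.097,"az": 0.717},{"tx": 0.089,"ty": -0.057,"tz": 0.219,"ax": 0.193,"ay": 0.097,"az": 0.717}]'

```text
time: 15.88
ee_pos: [554.7, -92.9, 302.5]
tcp_rot: [[-0.472, 0.869, 0.145], [-0.322, -0.016, -0.947], [-0.821, -0.494, 0.287]]
contact_force: [-0.1, 0.7, -2.3]
gripper_width: 45.4
grip_force: 62.4
```

Call:
move_arm --increments '[{"tx": 0.089,"ty": -0.057,"tz": 0.219,"ax": 0.193,"ay": 0.097,"az": 0.717},{"tx": 0.089,"ty": -0.057,"tz": 0.219,"ax": 0.193,"ay": 0.097,"az": 0.717},{"tx": 0.089,"ty": -0.057,"tz": 0.219,"ax": 0.193,"ay": 0.097,"az": 0.717},{"tx": 0.089,"ty": -0.057,"tz": 0.219,"ax": 0.193,"ay": 0.097,"az": 0.717},{"tx": 0.089,"ty": -0.057,"tz": 0.219,"ax": 0.193,"ay": 0.097,"az": 0.717},{"tx": 0.089,"ty": -0.057,"tz": 0.219,"ax": 0.193,"ay": 0.097,"az": 0.717},{"tx": 0.089,"ty": -0.057,"tz": 0.219,"ax": 0.193,"ay": 0.097,"az": 0.717},{"tx": 0.089,"ty": -0.057,"tz": 0.219,"ax": 0.193,"ay": 0.097,"az": 0.717}]'

```text
time: 16.55
ee_pos: [540.2, -149.3, 301.8]
tcp_rot: [[0.002, 1.0, 0.0], [-0.259, 0.001, -0.966], [-0.966, 0.002, 0.259]]
contact_force: [0.3, -0.4, -2.3]
gripper_width: 45.6
grip_force: 62.4
```

Call:
move_arm --increments '[{"tx": 0,"ty": 0,"tz": 0,"ax": 0,"ay": 0,"az": 0},{"tx": 0,"ty": 0,"tz": 0,"ax": 0,"ay": 0,"az": 0},{"tx": 0,"ty": 0,"tz": 0,"ax": 0,"ay": 0,"az": 0},{"tx": 0,"ty": 0,"tz": 0,"ax": 0,"ay": 0,"az": 0},{"tx": 0,"ty": 0,"tz": 0,"ax": 0,"ay": 0,"az": 0},{"tx": 0,"ty": 0,"tz": 0,"ax": 0,"ay": 0,"az": 0}]'

```text
time: 17.05
ee_pos: [540.4, -148.7, 301.5]
tcp_rot: [[-0.002, 1.0, 0.002], [-0.261, 0.001, -0.965], [-0.965, -0.003, 0.261]]
contact_force: [0.3, 0.2, -2.8]
gripper_width: 45.4
grip_force: 62.3
```

```bash
python3 log.py; python3 st.py; python3 fl2.py 2; python3 - <<'E'
from h import *
a,_=manip.camera("scene");cv2.imwrite("pics/s4.png",cv2.resize(a,(800,600))[:,:,::-1].copy());print(np.round(manip.observe()["qd"],2))
E
```

```text
17.05 q [-56.2  60.5  46.8 115.4  57.3  77.6 -58.5] p [ 540.4 -148.7  301.5] F [ 0.3  0.2 -2.8] w 45.42334962305435 62.27129649370909
[[-0.002, 1.0, 0.002], [-0.261, 0.001, -0.965], [-0.965, -0.003, 0.261]]
socket dir [0.004 0.002 1.   ] centre [ 540.4 -149.4  299.8]
n 2 row t [-0.    -0.006  0.01 ] a [0.013 0.011 0.02 ] | err 0.0 margin 25.7 dqmax 2.1 zmin 302 q [-55.  63.  46. 114.  56.  77. -59.]
[ 0.17  0.07  0.04  0.04  0.01 -0.05 -0.07]
```

View pics/s4.png

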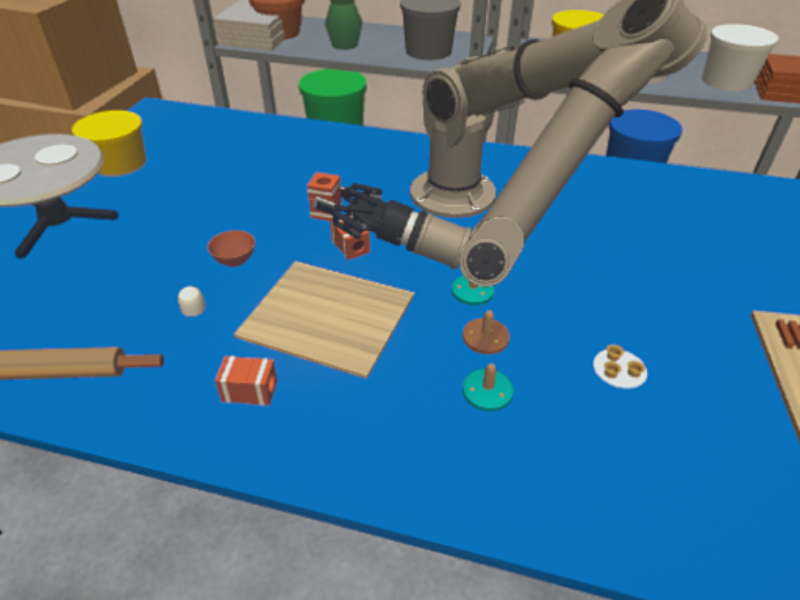

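The final view shows the holder upright in the gripper at (323,195), socket up. Its measured centre is (540,-149,300), which is over the ware board. The bowl (232,248), dome (190,300) and dish (620,368) have not moved. Handing in.

```bash
python3 -c "
from bench import manip
print(manip.finish_job())"
```

```text
the job is handed in; nothing more can be done
None
```

The job is handed in: the dowel slid the full 28 mm into the holder's far end, confirming the clear socket, and the gripper now holds it still and upright, socket up, about 250 mm above the ware board; the bowl, dish and dome were not disturbed.

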